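Change a supply panel over from mains to generator through its sliding interlock

ROBOT

A 6-joint arm with a two-finger parallel gripper is mounted at the origin on the work surface. World frame = base frame: x ahead of the robot, y to its left, z up, the work surface at z = 0. Lengths are in m, angles in rad, forces in N, time in s.
With the tool pointing down it reaches from about 0.325 to 0.925 m from the base axis. Payload 3.1 kg.
Tool frame: the origin (TCP) lies midway between the tips of the shut fingers; the grasp point (between the pads) lies 19 mm behind it; z points along the fingers, y is the line along which they close (so a half turn about z gives the same grasp; the last joint's range is limited). The gripper opens to 85 mm and grips with 20 to 120 N. Pads are 22 mm wide; open, the fingers measure 114 mm over their backs; the gripper's body (76 mm by 85 mm) begins 54 mm behind the grasp point. The pads swing forward as they close: fully open they stand 13 mm farther back than shut.
Start: joints at [-1.346, 0.217, 1.613, -0, 1.311, -0.112], TCP at [0.207, -0.59, 0.231] pointing down, gripper open.
Joint ranges: [-2.75, 2.75], [-0.78, 2.1], [0.31, 2.55], [-1.13, 4.27], [0.13, 2.63], [-2.58, 2.58]. Speed limits (rad/s): [2.79, 2.79, 3.14, 3.14, 3.14, 3.14].

INTERFACE

Orientations are given as a rotation vector (axis times angle).
In Python, from rig import ctrl gives the robot as it stands. The module is installed in compiled form; this text tells all that it offers. Calls block until the motion is done:
- ctrl.movep(position, orientation): joint-space move of the TCP to a pose.
- ctrl.servo_line(position, rot=None, speed=0.15): straight line of the TCP; rot=None keeps the orientation; speed is the mean speed in m/s.
- ctrl.move_joints(angles): joint-space move.
- ctrl.gripper_to(opening, force=None): finger opening in m; force is the grip in N (None keeps the last); returns when the fingers have stopped.
- ctrl.hold(seconds).
- ctrl.inverse_kinematics(position, orientation): joint angles nearest the present ones, or None.
- ctrl.get_state(): the state.
- ctrl.grab_frame(name): name is "scene" or "top"; returns the picture (400x640x3 uint8, red, green, blue); there is no depth.
- ctrl.camera_info(name): a dict with "fx", "fy", "cx", "cy" (pixels), "R" (3x3) and "t" (3): a world point X has camera coordinates R X + t. Camera axes: x right, y down, z forward; pixel columns grow to the right and rows downward; lengths in m; the calibration is good to about 2 mm. A picture is of the moment at which its call begins. camera_info takes no time and is no camera call.
A pose or a line that the arm cannot do raises ctrl.PlanningError and nothing moves.
- ctrl.sign_off(): hands the job in; it is judged then, once.
The state is a dict: "time_s": time; "qpos": joint angles; "qd": joint speeds; "joint_torque": joint torques, N m; "tcp_pos": TCP position; "tcp_rot": TCP orientation; "force": force on the tool from outside, world axes, zero at the start; "ft_torque": the same for the moment, N m; "gripper_width": finger opening in m; "gripper_force": force on a finger pad.
Only numpy, scipy, OpenCV 4.12 (cv2) and the standard library are available. Lean on these libraries where they do the work, as an engineer would, in place of code of your own. Each camera call takes 0.05 s, during which the arm holds its last target. There are 200 camera calls.

TASK

The changeover panel on the bench is standing on mains: change it over to the generator, so that it ends with the blue-flagged mains breaker off, the yellow interlock plate pushed fully across to the mains side, and the orange-flagged generator breaker on. The toggles and the plate block one another unless they are worked in the permitted order, so never force one that will not move, and leave the other things on the bench where they lie.

Things in the scene. Friction and masses are not known exactly. Their poses are not given: they have to be found in the camera images.
- panel: Fixed grey hooded enclosure on a stand, 380 wide, 272 up-slope. Stands side-on, open to the robot's right; the face slopes 35 deg from level, rising along the panel's x. Origin on the table under the face centre; x to its back, y across, z up. Face centre (between breakers, on their fronts) is 182 up. The hood's roof wall, 97 up-slope of face centre, stands 82 proud of the fronts and overhangs.
- breaker_mains: Mains breaker, mid-grey front 72 across by 82 up the slope, with a blue flag below its black toggle. Fixed in the panel, left or right (80 between the two). Origin on its front face at the toggle slot, 182 above the table; axes as the panel's (z up, not tilted); up-slope is (cos 35, 0, sin 35) and out of the face is (-sin 35, 0, cos 35).
- breaker_gen: Generator breaker, the same as the mains one but with an orange flag; it stands beside it, 80 away, left or right. Origin and axes as for the mains breaker.
- interlock_plate: Yellow steel plate, 66 across, 4 thick, that slides along y of the panel in a steel channel, 83 between its stops, about 2 N of drag. It lies 3 to 7 above the fronts and covers 0 to 44 up-slope of the breaker origins: the ON half of the breaker it is at. Starts at the generator breaker. Origin level with the origin of the breaker it is at. The channel spans 38 to 52 up-slope, 10 proud (stops 18).
- mains_toggle (a joint): Mains toggle angle, rad: 0 is off (down-slope), 0.8 is on (up-slope). Starts on. Over-centre spring: about 5 N at the tip (10 to 20 N lower down) takes it to the middle (0.4), then it snaps home by itself. It pivots about a level axis across the panel, 20 behind the front. While it is on, it stops the plate from coming across.
- gen_toggle (a joint): Generator toggle angle, rad: 0 off (down-slope), 0.8 on (up-slope); starts off. Same spring. While the plate lies over its ON half it meets the plate edge and stops at about 0.2 to 0.25, short of its middle.
- mains_tip (a point): Middle of the end of the mains toggle, a black bar with a white band, 20 across, 10 thick, its end standing 30 out of the front and 21 up-slope (on) or 21 down-slope (off) of the breaker origin.
- gen_tip (a point): Middle of the end of the generator toggle, made like the mains one; it starts 21 down-slope of its breaker's origin.
- plate_knob (a point): Black round knob on the interlock plate, 18 in diameter, 24 tall, square to the face, 22 up-slope of the breaker origins. The point is in it, 20 out of the breaker fronts (the knob spans 7 to 31). Pushing it sideways slides the plate.
- parts_bin: Bystander, loose: blue picking bin with fittings, 165 by 105 by 78 tall, origin under its centre.
- carton: Bystander, loose: white and blue carton, 110 by 80 by 85 tall, origin under its centre.
- screwdriver: Bystander, loose: screwdriver lying on the bench, origin under its middle, along its x.
- limit_switch: Bystander, loose: grey limit switch with a roller lever, 96 by 32 by 49 tall, origin under its body.

How it is judged:
On the way, in this order (a step that is already met when the one before it is completed fails the run):
1. the mains breaker is thrown off (value of joint mains_toggle below 0.15 rad), for 0.2 s.
2. the interlock plate is across on the mains side (y of plate_knob in the frame of breaker_mains between -0.012 and 0.012 m), for 0.2 s.
3. the generator breaker is thrown on (value of joint gen_toggle above 0.65 rad), for 0.2 s.
At the end, for the whole second after the job is handed in: mains toggle off (below 0.15 rad), interlock plate across to within 12 mm of centred on the mains breaker, generator toggle on (above 0.65 rad) (all of step 2 and value of joint mains_toggle below 0.15 rad and value of joint gen_toggle above 0.65 rad); the robot touches nothing.
It fails at once if a toggle, breaker or the plate is pushed or squeezed with more than 60 N (contact force between the fingers and breaker_mains above 60 N or contact force between the fingers and breaker_gen above 60 N or contact force between the fingers and interlock_plate above 60 N).
It fails at once if a bystander on the bench is moved by more than 30 mm (distance of any of parts_bin, carton, screwdriver, limit_switch from where it was at the start of the episode above 0.03 m).
It also fails if it takes over 45 s, if anything falls off the work surface, if the arm or the gripper's body presses on something with over 40 N, if the wrist force passes 120 N, or if a joint passes its speed limit or range.

## Working session

There is one attempt and no reset: what is moved stays moved. The work goes in short steps, each a Python script; the robot and the scene stay as the last script left them, time stands still between calls to the robot, and variables do not carry over. Pictures are saved under pics/ and viewed, at most 10 in all, crops included, and the job is handed in when it is done.

```bash
mkdir -p pics; python3 - <<'E'
from rig import ctrl
import cv2
for n in("scene","top"):
    im=ctrl.grab_frame(n)[:,:,::-1]; cv2.imwrite(f"pics/{n}0.png",im); c=ctrl.camera_info(n); print(n,c)
E
```

```text
scene {'fx': 460.8957143025699, 'fy': 460.8957143025699, 'cx': 316.8279868248203, 'cy': 203.41423021483848, 'R': array([[-0.3142376 ,  0.94925848,  0.0127697 ],
       [ 0.75105894,  0.25680891, -0.60824308],
       [-0.58065928, -0.18154205, -0.79364809]]), 't': array([ 0.1700565 , -0.35630467,  1.5495464 ])}
top {'fx': 364.50944112031624, 'fy': 364.50944112031624, 'cx': 318.9862321142155, 'cy': 200.678569313583, 'R': array([[-0.02173494, -0.99952202, -0.02198474],
       [-0.99633924,  0.02347378, -0.08220158],
       [ 0.08267835,  0.02011761, -0.99637321]]), 't': array([0.03829837, 0.58449106, 0.92571913])}
```

View pics/scene0.png

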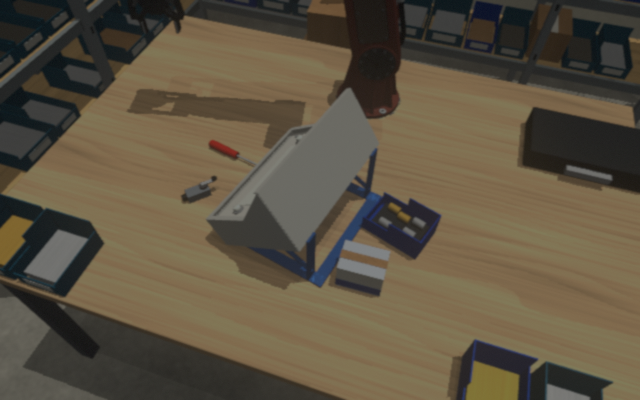

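View pics/top0.png

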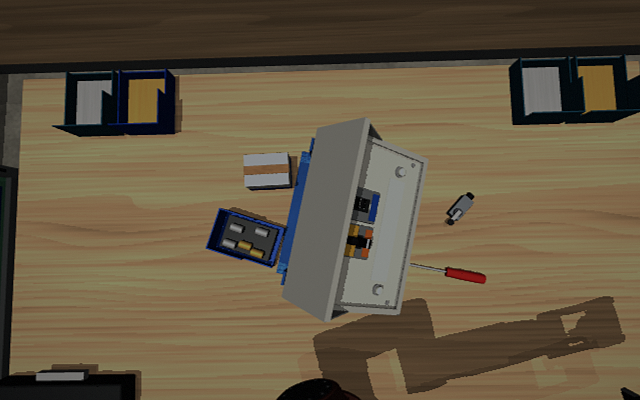

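```bash
python3 - <<'E'
import cv2,numpy as np
im=cv2.imread("pics/top0.png")[110:330,275:435]
im=cv2.resize(im[50:170,50:150],None,fx=5,fy=5,interpolation=cv2.INTER_CUBIC)
cv2.imwrite("pics/c1.png",np.clip(im*1.8,0,255).astype('uint8'))
E
```

```text
(no output)
```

View pics/c1.png

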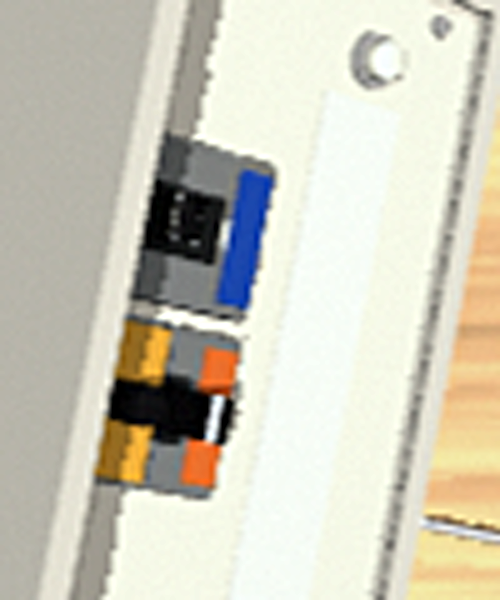

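The crop (×5, offset 325,160) shows the mains breaker with the blue flag at the top; its lower corners are at crop (274,163) and (245,318). The generator breaker, with the plate over it, is below, with lower corners at (241,340) and (212,497). The white band of the gen tip is at about (217,418). Next I fit the panel pose.

```bash
cat > h.py <<'E'
import numpy as np
from rig import ctrl
from scipy.optimize import least_squares
from scipy.spatial.transform import Rotation as Rn
a=np.radians(35)
def pan(p,s,y,n):   # panel pose p=(x,y,yaw); slope, across, out -> world
    X=np.array([s*np.cos(a)-n*np.sin(a),y,.182+s*np.sin(a)+n*np.cos(a)])
    return Rn.from_euler('z',p[2]).apply(X)+[p[0],p[1],0]
def proj(name,X):
    c=ctrl.camera_info(name); q=c["R"]@X+c["t"]
    return np.array([c["fx"]*q[0]/q[2]+c["cx"],c["fy"]*q[1]/q[2]+c["cy"]])
def rot(p,across):  # tool z into the face; closing direction across the panel or up-slope
    z=np.array([np.sin(a),0,-np.cos(a)]); y=np.array([0,1.,0]) if across else np.array([np.cos(a),0,np.sin(a)])
    M=Rn.from_euler('z',p[2]).as_matrix()@np.c_[np.cross(y,z),y,z]
    return [Rn.from_matrix(M@np.diag([k,k,1])).as_rotvec() for k in(1,-1)]
E
python3 - <<'E'
from h import *
F=[((-.041,-.076,0),(274,163)),((-.041,-.004,0),(245,318)),((-.041,.004,0),(241,340)),((-.041,.076,0),(212,497))]
f=lambda p:np.concatenate([proj("top",pan(p,*k))-(np.array(v)/5+[325,160]) for k,v in F])
r=least_squares(f,[.5,-.1,1.5]);p=r.x;print(p,r.fun.round(2))
np.save("p.npy",p)
for k in[(-.021,.04,.03),(.021,-.04,.03),(.022,.0415,.031),(.097,-.19,.082),(.097,.19,.082)]:
    u=proj("top",pan(p,*k));print(k,u,(u-[325,160])*5,pan(p,*k))
for ac in(1,0):
  for o in rot(p,ac):
    for k in[(.043,-.04,.08),(.043,-.04,.018),(.008,-.04,.018),(.022,.07,.08),(.022,.07,.016),(.022,-.02,.016),(-.043,.04,.08),(-.043,.04,.018),(-.008,.04,.018)]:
        q=ctrl.inverse_kinematics(pan(p,*k),o);print(ac,k,None if q is None else np.round(q,2))
E
```

```text
[ 0.52262654 -0.06481716  1.35371616] [ 0.03 -0.28 -0.05  0.4   0.09 -0.45 -0.08  0.31]
(-0.021, 0.04, 0.03) [372.72232949 244.25224335] [238.61164747 421.26121673] [ 0.47615423 -0.0898039   0.19452946]
(0.021, -0.04, 0.03) [364.83037274 203.17972646] [199.1518637  215.89863228] [ 0.56168666 -0.07343731  0.21861967]
(0.022, 0.0415, 0.031) [357.43006296 242.11226456] [162.1503148  410.56132282] [ 0.48215232 -0.05564409  0.22001239]
(0.097, -0.19, 0.082) [367.30496157 117.63740403] [ 211.52480785 -211.81297987] [ 0.71515089 -0.07407572  0.30480738]
(0.097, 0.19, 0.082) [328.14868237 322.14501089] [ 15.74341187 810.72505446] [0.34406931 0.00776839 0.30480738]
1 (0.043, -0.04, 0.08) None
1 (0.043, -0.04, 0.018) None
1 (0.008, -0.04, 0.018) None
1 (0.022, 0.07, 0.08) [-0.69 -0.07  1.97  0.54  1.55  2.57]
1 (0.022, 0.07, 0.016) [-0.62 -0.03  2.04  0.56  1.43  2.57]
1 (0.022, -0.02, 0.016) None
1 (-0.043, 0.04, 0.08) [-0.75  0.07  1.9   0.52  1.52  2.48]
1 (-0.043, 0.04, 0.018) [-0.69  0.11  1.97  0.54  1.4   2.48]
1 (-0.008, 0.04, 0.018) [-0.64  0.07  1.97  0.56  1.41  2.54]
1 (0.043, -0.0
[... 944 characters left out ...]
1.9   0.52  1.52 -2.23]
0 (-0.043, 0.04, 0.018) [-0.69  0.11  1.97  0.54  1.4  -2.23]
0 (-0.008, 0.04, 0.018) [-0.64  0.07  1.97  0.56  1.41 -2.17]
0 (0.043, -0.04, 0.08) [-0.57  0.14  1.73  0.57  1.52  1.11]
0 (0.043, -0.04, 0.018) [-0.52  0.17  1.79  0.59  1.41  1.11]
0 (0.008, -0.04, 0.018) [-0.56  0.21  1.79  0.58  1.41  1.05]
0 (0.022, 0.07, 0.08) [-0.69 -0.07  1.97  0.54  1.55  1.  ]
0 (0.022, 0.07, 0.016) [-0.62 -0.03  2.04  0.56  1.43  1.  ]
0 (0.022, -0.02, 0.016) [-0.55  0.15  1.84  0.58  1.4   1.06]
0 (-0.043, 0.04, 0.08) [-0.75  0.07  1.9   0.52  1.52  0.91]
0 (-0.043, 0.04, 0.018) [-0.69  0.11  1.97  0.54  1.4   0.91]
0 (-0.008, 0.04, 0.018) [-0.64  0.07  1.97  0.56  1.41  0.97]
```

```bash
cat >> h.py <<'E'
def push(p,A,B,step=.004,fmax=30,speed=.05):
    A,B=np.array(A),np.array(B); m=int(np.ceil(np.linalg.norm(B-A)/step)); log=[]
    for i in range(1,m+1):
        ctrl.servo_line(pan(p,*(A+(B-A)*i/m)),speed=speed)
        f=np.linalg.norm(ctrl.get_state()["force"]); log.append(round(f,1))
        if f>fmax: print("STOP at",i,m); break
    print(log); return i==m and f<=fmax
def snap(n,fn):
    import cv2
    cv2.imwrite(fn,ctrl.grab_frame(n)[:,:,::-1])
E
python3 - <<'E'
from h import *
p=np.load("p.npy");o=rot(p,1)[1]
ctrl.gripper_to(0.0)
ctrl.movep(pan(p,.043,-.04,.2),o)
print(ctrl.get_state()["time_s"],ctrl.get_state()["force"])
ctrl.servo_line(pan(p,.043,-.04,.05))
ok=push(p,(.043,-.04,.05),(.043,-.04,.018),.008,12)
s=ctrl.get_state();print(s["time_s"],s["force"],s["gripper_width"])
snap("top","pics/t1.png")
import cv2
im=cv2.imread("pics/t1.png")[150:290,300:450];cv2.imwrite("pics/c2.png",np.clip(cv2.resize(im,None,fx=4,fy=4,interpolation=2)*1.8,0,255).astype('uint8'))
E
```

```text
2.8833 [ 0.16858932  0.21344082 -0.56446867]
[np.float64(1.5), np.float64(0.6), np.float64(0.7), np.float64(1.1)]
5.2667 [-0.28892418  0.84399859  0.56283504] -6.594890461251621e-05
```

View pics/c2.png

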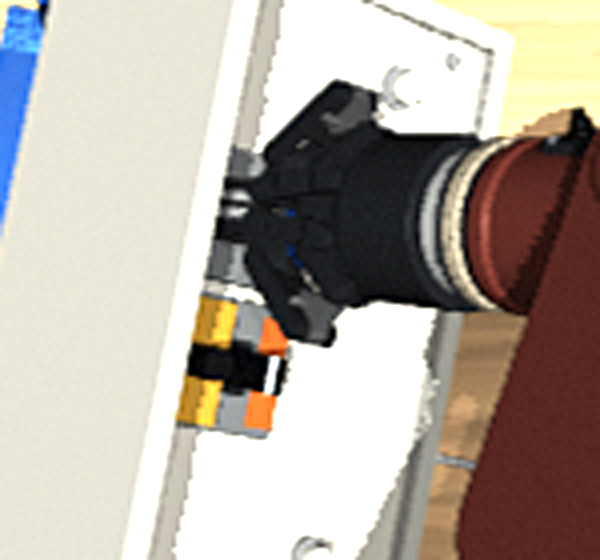

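The fingers are in contact-free, centred on the mains toggle (crop ≈ (235,205)) and up-slope of it. Now push it down-slope.

```bash
python3 - <<'E'
from h import *
p=np.load("p.npy");o=rot(p,1)[1]
print(push(p,(.043,-.04,.018),(.006,-.04,.018)))
ctrl.servo_line(pan(p,.006,-.04,.08))
ctrl.servo_line(pan(p,.022,.0715,.08))
ctrl.servo_line(pan(p,.0,.0715,.25),speed=.25)
s=ctrl.get_state();print(s["time_s"],s["force"])
snap("top","pics/t2.png")
import cv2
im=cv2.imread("pics/t2.png")[150:290,300:450];cv2.imwrite("pics/c3.png",np.clip(cv2.resize(im,None,fx=4,fy=4,interpolation=2)*1.8,0,255).astype('uint8'))
E
```

```text
[np.float64(4.0), np.float64(5.6), np.float64(11.4), np.float64(6.6), np.float64(10.9), np.float64(0.8), np.float64(0.6), np.float64(0.8), np.float64(0.7), np.float64(0.6)]
True
10.1167 [-0.5840544   0.05895791 -0.17132563]
```

View pics/c3.png

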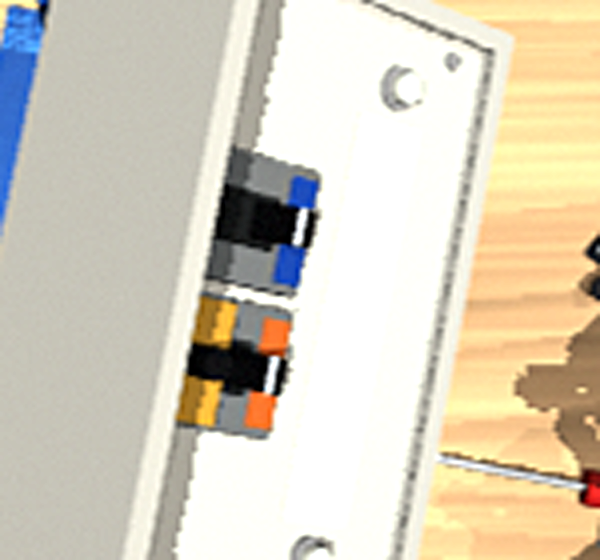

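Mains toggle now lies off (white band at crop (303,227)). Next I push the plate across until it meets its stop.

```bash
python3 - <<'E'
from h import *
p=np.load("p.npy")
ctrl.servo_line(pan(p,.022,.0725,.06),speed=.25)
if push(p,(.022,.0725,.06),(.022,.0725,.016),.011,12):
    if push(p,(.022,.0725,.016),(.022,-.01,.016),.0083,15):
        push(p,(.022,-.01,.016),(.022,-.03,.016),.002,12,.03)
s=ctrl.get_state();print(s["time_s"],s["force"])
M=Rn.from_euler('z',p[2]).as_matrix();print((M.T@(s["tcp_pos"]-[p[0],p[1],0]))[1])
E
```

```text
[np.float64(1.2), np.float64(1.1), np.float64(1.4), np.float64(0.9)]
[np.float64(1.0), np.float64(0.2), np.float64(0.8), np.float64(0.9), np.float64(0.6), np.float64(1.3), np.float64(1.0), np.float64(1.1), np.float64(0.7), np.float64(0.8)]
STOP at 8 10
[np.float64(1.1), np.float64(1.8), np.float64(0.9), np.float64(1.6), np.float64(1.9), np.float64(5.8), np.float64(9.9), np.float64(15.0)]
17.7167 [-13.77314076  -1.14330523   5.75831541]
-0.021750302325782865
```

```bash
python3 - <<'E'
from h import *
p=np.load("p.npy")
ctrl.servo_line(pan(p,.022,-.010,.016))
ctrl.servo_line(pan(p,.022,-.005,.07))
ctrl.servo_line(pan(p,-.045,.04,.2),speed=.25)
s=ctrl.get_state();print(s["time_s"],s["force"])
snap("top","pics/t3.png")
import cv2
im=cv2.imread("pics/t3.png")[150:290,300:450];cv2.imwrite("pics/c4.png",np.clip(cv2.resize(im,None,fx=4,fy=4,interpolation=2)*1.8,0,255).astype('uint8'))
E
```

```text
19.2417 [-0.61863779 -0.34137718 -0.64391303]
```

View pics/c4.png

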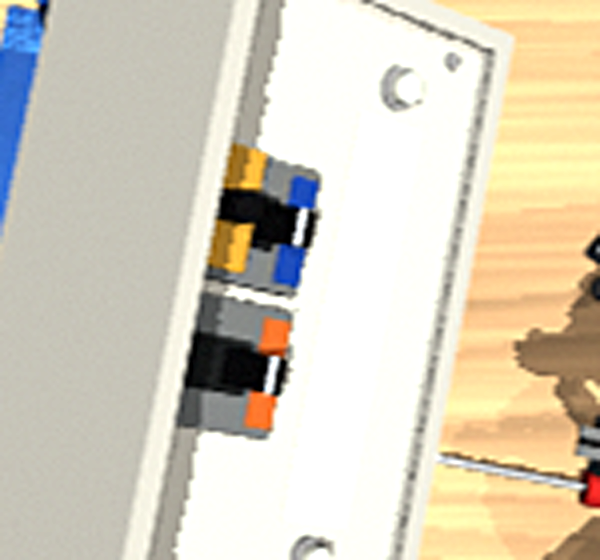

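The yellow plate is fully over the mains ON half (crop (240,210)), and the gen toggle is free (band at (272,375)). Next I throw the gen toggle up-slope.

```bash
python3 - <<'E'
from h import *
p=np.load("p.npy")
ctrl.servo_line(pan(p,-.047,.04,.06),speed=.25)
if push(p,(-.047,.04,.06),(-.047,.04,.018),.0105,12):
    push(p,(-.047,.04,.018),(-.006,.04,.018))
ctrl.servo_line(pan(p,-.012,.04,.03))
ctrl.servo_line(pan(p,-.045,.04,.22),speed=.25)
s=ctrl.get_state();print(s["time_s"],s["force"])
snap("top","pics/t4.png")
import cv2
im=cv2.imread("pics/t4.png")[150:290,300:450];cv2.imwrite("pics/c5.png",np.clip(cv2.resize(im,None,fx=4,fy=4,interpolation=2)*1.8,0,255).astype('uint8'))
E
```

```text
[np.float64(1.1), np.float64(1.4), np.float64(0.7), np.float64(0.6)]
[np.float64(1.1), np.float64(0.9), np.float64(0.9), np.float64(1.0), np.float64(8.1), np.float64(8.6), np.float64(13.0), np.float64(11.4), np.float64(4.1), np.float64(1.4), np.float64(0.8)]
25.3583 [-0.60585631  0.09779898 -0.61114943]
```

View pics/c5.png

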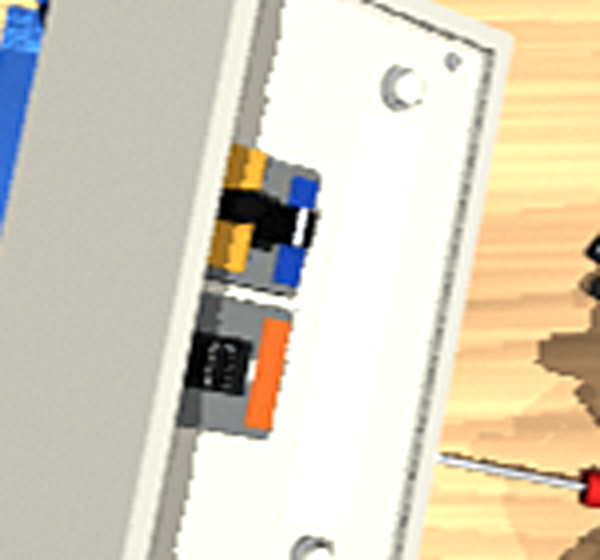

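The gen toggle is on (orange flag whole, at crop (268,375)), mains is off, and the plate is across. Handing in.

```bash
python3 -c "
from rig import ctrl
print(ctrl.sign_off())"
```

```text
the job is handed in; nothing more can be done
None
```

The panel is changed over to the generator and handed in: the pictures show mains off, the plate at its stop on the mains side and the generator on. It took about 25 s, with sensed forces no higher than about 15 N; no verdict came back.

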